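# Set the slot-cutter lift to its mark with the play taken up

### The job

The slot cutter stands too high. On the cutter lift, wind the handwheel by its wooden crank handle anticlockwise (seen from above) until its pointer has gone past the index mark by about an eighth of a turn, then wind it clockwise up to the mark and stop there without turning back, so that the play in the screw is taken up in the raising direction. Let go of the handle, and leave the plain lock wheel beside it as it is.

Things in the scene. Friction and masses are not known exactly. Their poses are not given: they have to be found in the camera images.
- lift: Fixed grey cutter lift. Origin: on the wheel's vertical axis at bench height, z up. Base 180 x 180 x 30 mm; tongue to x = +215 mm with a toothed steel cutter (70 mm high) at x = 165. Aluminium wheel, radius 72, top 52 mm up. Index mark: dark steel post just outside the rim towards +x (58 mm high). Dark pointer line on the wheel, opposite the crank handle: at the mark, the handle lies towards -x.
- crank_grip (a point): On the axis of the upright wooden crank handle, 85 mm above the bench, 58 mm from the wheel's axis, turning with the wheel; at the start on lift's +y side, 40 to 103 degrees clockwise of its place at the mark. Handle round, 24 mm thick, from 55 to 111 mm above the bench; it spins freely on its pin, so a gripper can carry it round without turning. It takes about 2 N; the wheel stays where left.
- backlash (a joint): Play between wheel and screw, rad: the wheel turns loosely through 0.4 rad (23 degrees) before screw and cutter follow. +0.2: taken up clockwise (raising); -0.2: taken up anticlockwise (lowering); starts anywhere between. Clockwise raises the cutter 2 mm per rad; the wheel has stops at least 103 degrees to each side of the mark.
- lock_wheel (a joint): Turn of the plain lock wheel, rad, 0 at the start. Spoked aluminium wheel, 124 mm across, rim top 57 mm above the bench, no crank handle, on a 130 mm square grey base, 26 to 42 cm to the left or right of the lift. To be left alone.

How it is judged:
On the way:
1. the wheel has been wound anticlockwise well past the mark (35 degrees or more) (y of crank_grip in the frame of lift below -0.033 m), for 0.05 s.
At the end, for the whole second after the job is handed in: The pointer stands at the index mark (crank handle within 12 mm, or 12 degrees, of straight opposite the mark) and the play is taken up clockwise (backlash above +0.1 rad) (x of crank_grip in the frame of lift below 0 m and y of crank_grip in the frame of lift between -0.012 and 0.012 m and value of joint backlash above 0.1 rad); the robot touches nothing.
It fails at once if the lock wheel is turned by more than 0.15 rad (9 degrees) (value of joint lock_wheel above 0.15 rad or value of joint lock_wheel below -0.15 rad).
It also fails if it takes over 40 s, if anything falls off the work surface, if the arm or the gripper's body presses on something with over 40 N, if the wrist force passes 120 N, or if a joint passes its speed limit or range.

### The arm

A 6-joint arm with a two-finger parallel gripper is mounted at the origin on the work surface. World frame = base frame: x ahead of the robot, y to its left, z up, the work surface at z = 0. Lengths are in m, angles in rad, forces in N, time in s.
With the tool pointing down it reaches from about 0.4 to 0.825 m from the base axis. Payload 7 kg.
Tool frame: the origin (TCP) lies midway between the tips of the shut fingers; the grasp point (between the pads) lies arm.hold_point_z behind it (arm.hold_point_z is the distance from the TCP to the grasp point, in m); z points along the fingers, y is the line along which they close (so a half turn about z gives the same grasp; the last joint's range is limited). The gripper opens to 88 mm and grips with 3 to 60 N. Pads are 19 mm wide; open, the fingers measure 130 mm over their backs; the gripper's body (78 mm by 193 mm) begins 47 mm behind the grasp point.
Start: joints at [-1.042, 0.359, 0.012, 0, -1.224, -0.288], TCP at [0.161, -0.656, 0.227] pointing down, gripper open.
Joint ranges: [-3.07, 3.07], [-1.43, 2.12], [-1.02, 1.25], [-3.03, 1.67], [-3.05, -0], [-3.03, 3.03]. Speed limits (rad/s): [2.39, 2.39, 3.01, 3.14, 3.14, 3.14].

### API

Orientations are given as [roll, pitch, yaw] about the fixed x, y, z axes, in that order (R = Rz(yaw) Ry(pitch) Rx(roll)).
In Python, from station import arm gives the robot as it stands.
- The arm moves only by the shell command python3 -m crank 'ROWS' [OPENING] [FORCE]. ROWS is JSON, a list that holds one entry, the list of rows, each a list of 4 numbers: the shift along the tool's x, y, z in units of 25 mm (1.0 is 25 mm), then the turn about the tool's z in units of 5 degrees (1.0 is 5 degrees). A call has 1 to 12 rows; each row is the pose to reach, as a shift and turn from the pose commanded when the call began, along the tool's axes at that moment; what a row does not reach only later rows make up. A row lasts 1/8 s, in which the tool goes at most 62.5 mm and 10.7 degrees, less where a joint would pass 70% of its speed; a pose out of reach is approached as far as the arm can. A call with a gripper value outside its range is refused whole. OPENING is the closure, from 0 (fully open) to 1 (shut), set as the call begins (- or left out, the last holds). The fingers move at their own pace and stop on an object; FORCE is the grip in N (left out, the last holds). Time passes only in rows, so rows that repeat a pose let the fingers close. It gives the time, the measured TCP pose, the force, the opening and the grip force at its end, in the units of the state.
- arm.get_state(): the state, without advancing time (a new reading comes with each control period).
- arm.grab_frame(name): name is "scene" or "top"; returns (picture, depth): 480x640x3 uint8, red, green, blue; 480x640 float32, m along the optical axis (not along the pixel's ray), 0 where there is no reading.
- arm.get_calibration(name): a dict with "mtx" (3x3 intrinsics, pixels), "k1" (the pictures are not rectified: a ray, as slopes to the right and down, at radius r is drawn at 1 + k1 r^2 times it, then the intrinsics apply), "R" (3x3) and "t" (3): a world point X has camera coordinates R X + t. Camera axes: x right, y down, z forward; pixel columns grow to the right and rows downward; lengths in m; the calibration is good to about 2 mm. A picture is of the moment at which its call begins. get_calibration takes no time and is no camera call.
- arm.job_done(): hands the job in; it is judged then, once.
Trained networks look in the newest picture that a camera, given by its name, has taken for a name from the list of things; names that differ only in an ending like _2 or _b are one class to them, and where a whole thing is asked for, a point or a joint stands for the part that bears it (a point fixed in the world has none). Each returns a list of dicts, best first, with "score" (0 to 1); they miss things now and then, are a little off and sometimes report something else, mostly with a low value. They report only what shows in the picture. A call takes as long as a camera call.
- arm.recognise(thing, camera): "extent" ([left, top, width, height] in pixels, round what is visible of it).
- arm.trace(thing, camera): "mask" (480x640 bool, what is visible of it) and "extent" ([left, top, width, height] in pixels, round what is visible of it).
The state is a dict: "t": time; "q": joint angles; "qd": joint speeds; "joint_efforts": joint torques, N m; "eef_pos": TCP position; "ee_rot": TCP orientation; "force": force on the tool from outside, world axes, zero at the start; "moment": the same for the moment, N m; "width": finger opening in m; "gripper_force": force on a finger pad.
Only numpy, scipy, OpenCV 4.12 (cv2) and the standard library are available. Lean on these libraries where they do the work, as an engineer would, in place of code of your own. Each camera call takes 0.05 s, during which the arm holds its last target. There are 200 camera calls.

## Working session

There is one attempt and no reset: what is moved stays moved. The work goes in short steps, Python scripts to look and compute and a shell command to move; the robot and the scene stay as the last step left them, time stands still between calls to the robot, and variables do not carry over. Pictures are saved under pics/ and viewed, at most 10 in all, crops included, and the job is handed in when it is done.

```bash
mkdir -p pics; cat > h.py <<'E'
import numpy as np, cv2
from station import arm
def world(cam,uv,z=None,depth=None):
    c=arm.get_calibration(cam);K=np.array(c["mtx"]);R=np.array(c["R"]);t=np.array(c["t"])
    s=cv2.undistortPoints(np.array(uv,float).reshape(-1,1,2),K,np.array([c["k1"],0,0,0.]))[:,0]
    d=np.c_[s,np.ones(len(s))]
    if depth is not None: return (d*np.asarray(depth)[:,None]-t)@R
    o=-R.T@t; w=d@R
    return o+w*((z-o[2])/w[:,2])[:,None]
def maskpts(cam,m,D):
    v,u=np.nonzero(m&(D>0)); return world(cam,np.c_[u,v],depth=D[v,u])
E
python3 - <<'E'
from h import *
for cam in("top","scene"):
    im,D=arm.grab_frame(cam); cv2.imwrite(f"pics/{cam}0.png",im[:,:,::-1])
    for th in("lift","crank_grip","lock_wheel"):
        for r in arm.trace(th,cam)[:2]:
            p=maskpts(cam,r["mask"],D); 
            print(cam,th,round(r["score"],2),r["extent"],np.median(p,0).round(3),p.min(0).round(3),p.max(0).round(3))
s=arm.get_state();print(s["eef_pos"],s["ee_rot"],s["width"],arm.hold_point_z)
E
```

```text
top lift 0.9 [148.6, 91.0, 127.1, 209.0] [0.566 0.165 0.036] [ 0.453  0.076 -0.002] [0.762 0.263 0.112]
top crank_grip 0.8 [153.1, 177.0, 106.5, 107.4] [0.545 0.169 0.049] [0.476 0.098 0.036] [0.618 0.246 0.112]
scene lift 0.98 [297.1, 257.4, 173.3, 184.5] [0.611 0.183 0.034] [ 0.44   0.07  -0.004] [0.768 0.264 0.112]
scene crank_grip 0.78 [355.8, 274.1, 98.2, 76.0] [0.554 0.175 0.049] [ 0.414  0.091 -0.002] [0.627 0.241 0.112]
scene lock_wheel 0.69 [208.4, 180.5, 62.4, 48.9] [ 0.541 -0.172  0.054] [ 0.432 -0.264 -0.004] [ 0.599 -0.117  0.067]
[ 0.16092312 -0.65544094  0.22641205] [ 3.14129934e+00 -6.73272769e-05 -2.90080295e+00] 0.0880376975727842 0.0188
```

View pics/top0.png

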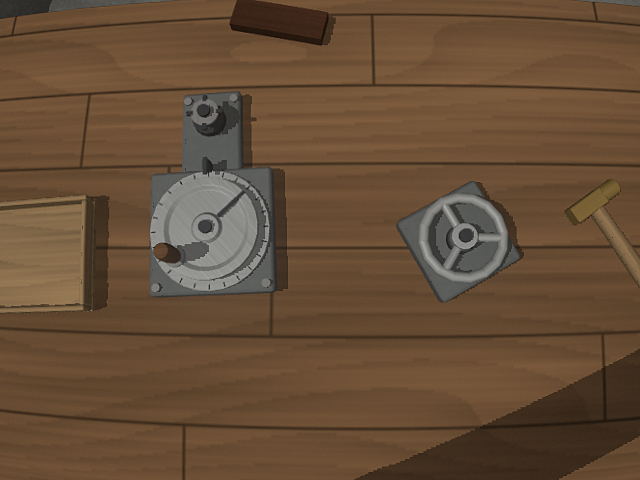

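View pics/scene0.png

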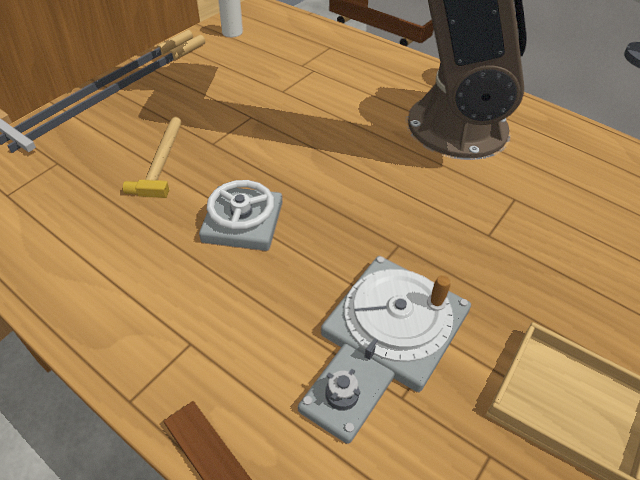

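The top view shows the wheel hub near (206,227), the handle at (165,252), the index post at (207,163), the cutter at (208,113) and the pointer running to about (250,190). The lock wheel is at (463,237), well to the right. Next I'll work out the geometry.

```bash
cat > loc.py <<'E'
from h import *
from scipy.optimize import least_squares
im,D=arm.grab_frame("top")
m=arm.trace("lift","top")[0]["mask"]
p=maskpts("top",m,D)
def fit(q,r,x0): return least_squares(lambda c:np.hypot(*(q-c).T)-r,x0,loss="soft_l1",f_scale=.002).x
k=p[(p[:,2]>.043)&(p[:,2]<.056)]
(c,r)=cv2.minEnclosingCircle(k[np.hypot(*(k[:,:2]-np.median(k[:,:2],0)).T)<.085][:,:2].astype(np.float32))
h=p[(p[:,2]>.104)]; hc=(h[:,:2].max(0)+h[:,:2].min(0))/2
hub=world("top",[[206,227]],z=.055)[0]
print("wheel",np.round(c,4),r,"hub px",hub.round(4),"handle top",hc.round(4),h[:,:2].min(0),h[:,:2].max(0),len(h))
cut=world("top",[[206,110]],z=.07)[0]; post=world("top",[[207,160]],z=.058)[0]
b=p[p[:,2]<.035]; 
print("cut",cut.round(4),"post",post.round(4),"rect",cv2.minAreaRect(p[(p[:,2]>.022)&(p[:,2]<.034)&(p[:,0]<c[0]+.07)][:,:2].astype(np.float32)))
E
python3 loc.py
```

```text
Traceback (most recent call last):
  File "loc.py", line 4, in <module>
    m=arm.trace("lift","top")[0]["mask"]
      ~~~~~~~~~~~~~~~~~~~~~~~^^^
IndexError: list index out of range
```

```bash
sed -i 's/^m=.*/m=next(t[0]["mask"] for t in (arm.trace("lift","top") for _ in range(6)) if t)/' loc.py; python3 loc.py || (sed -i 's/^m=.*/m=np.zeros((480,640),bool);m[85:300,145:275]=True/' loc.py; python3 loc.py)
```

```text
wheel [0.5542 0.1685] 0.07908288389444351 hub px [0.5466 0.1677 0.055 ] handle top [0.5064 0.2105] [0.49635277 0.20032006] [0.51648378 0.22077569] 215
cut [0.7105 0.1725 0.07  ] post [0.6409 0.1702 0.058 ] rect ((0.5426278114318848, 0.1696261167526245), (0.17147581279277802, 0.1809266358613968), 2.889521360397339)
```

```bash
python3 -m crank '[[[-1.6,1.2,0,0],[-3.2,2.3,0,0],[-4.8,3.5,0,0],[-6.5,4.7,0,0],[-8.1,5.8,0,0],[-9.7,7,0,0],[-11.3,8.2,0,0],[-13,9.3,0,0],[-14.6,10.5,0,0],[-16.2,11.7,0,0],[-17.8,12.8,0,0],[-19.4,14,0,0]]]' 0
cat > to.py <<'E'
import sys; from h import *
from scipy.spatial.transform import Rotation as Ro
s=arm.get_state(); R=Ro.from_euler("xyz",s["ee_rot"]).as_matrix()
for a in sys.argv[1:]:
    d=np.array(eval(a))-s["eef_pos"]; print(a,(R.T@d/.025).round(2))
print(s["t"],np.round(s["eef_pos"],4),np.round(s["ee_rot"],3),np.round(s["q"],2),np.round(s["force"],1),s["width"],s["gripper_force"])
E
python3 to.py .506,.2105,.16 .506,.2105,.066
```

```text
t: 2.1
eef_pos: [0.5495, -0.1986, 0.2269]
ee_rot: [-3.141, 0.001, -2.901]
force: [0.2, -0.2, -0.9]
width: 0.0877
gripper_force: 0.0
.506,.2105,.16 [-2.21 16.31  2.67]
.506,.2105,.066 [-2.21 16.31  6.43]
2.1 [ 0.5495 -0.1986  0.2269] [-3.141e+00  1.000e-03 -2.901e+00] [-0.01  0.21 -0.19  0.   -1.17 -1.32] [ 0.2 -0.2 -0.9] 0.08774693902604927 0.0
```

```bash
python3 -m crank '[[[-0.2,1.6,0,0],[-0.4,3.3,0.3,0],[-0.7,4.9,0.5,0],[-0.9,6.5,0.8,0],[-1.1,8.2,1,0],[-1.3,9.8,1.3,0],[-1.6,11.4,1.6,0],[-1.8,13,1.9,0],[-2,14.7,2.2,0],[-2.2,16.3,2.5,0],[-2.2,16.3,2.7,0],[-2.2,16.3,2.7,0]]]'
python3 - <<'E'
from h import *
for c in("scene",):
    im,D=arm.grab_frame(c); cv2.imwrite("pics/s1.png",cv2.resize(im[180:400,280:560,::-1],None,fx=2.5,fy=2.5))
E
python3 to.py .506,.2105,.066
```

```text
t: 3.6
eef_pos: [0.5043, 0.2087, 0.1587]
ee_rot: [-3.141, -0.001, -2.9]
force: [-0.5, 0.2, 0.2]
width: 0.0875
gripper_force: 0.0
.506,.2105,.066 [-0.07  0.07  3.72]
3.65 [0.5046 0.2084 0.1591] [-3.141 -0.    -2.901] [ 0.75  0.2  -0.37  0.   -1.   -2.08] [ 0.2 -0.1 -0.4] 0.08769016817959194 0.0
```

View pics/s1.png

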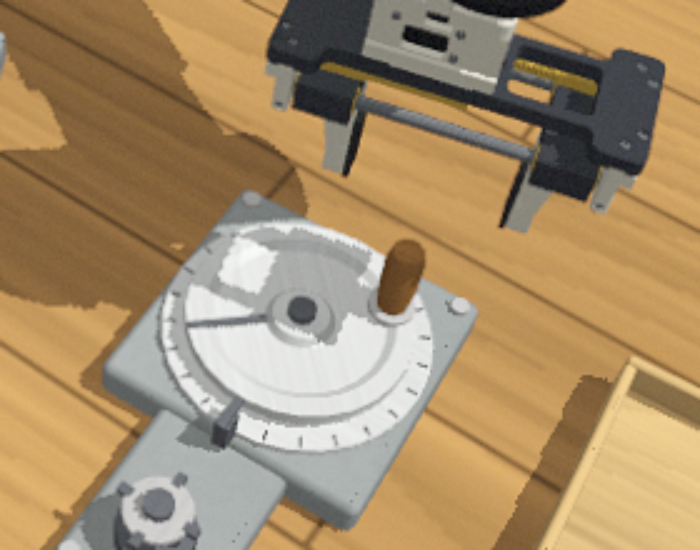

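The gripper sits above and astride the handle, which is at about (405,275) in the crop. I'll go down and close.

```bash
python3 -m crank '[[[0,0.1,0.6,0],[0,0.1,1.2,0],[0,0.1,1.8,0],[0,0.1,2.4,0],[0,0.1,3,0],[0,0.1,3.5,0],[0,0.1,3.7,0],[0,0.1,3.7,0]]]' 0 && python3 -m crank '[[[0,0,0,0],[0,0,0,0],[0,0,0,0],[0,0,0,0],[0,0,0,0],[0,0,0,0]]]' 1 12
python3 to.py .506,.2105,.066
```

```text
t: 4.65
eef_pos: [0.5041, 0.2113, 0.0663]
ee_rot: [-3.141, -0.0, -2.901]
force: [-0.0, 0.1, -0.4]
width: 0.0879
gripper_force: 0.0
t: 5.4
eef_pos: [0.5041, 0.2114, 0.0666]
ee_rot: [3.142, 0.0, -2.901]
force: [0.2, 0.3, 0.4]
width: 0.0336
gripper_force: 0.0
.506,.2105,.066 [-0.06 -0.05  0.02]
5.4 [0.5041 0.2114 0.0666] [ 3.142  0.    -2.901] [ 0.76  0.31 -0.47 -0.   -0.79 -2.09] [0.2 0.3 0.4] 0.033571540493992844 0.0
```

```bash
python3 -m crank '[[[0,0,0,0],[0,0,0,0],[0,0,0,0],[0,0,0,0]]]' 1 12
cat > arc.py <<'E'
import sys; from h import *
from scipy.spatial.transform import Rotation as Ro
C=np.array([.5465,.168]); s=arm.get_state(); R=Ro.from_euler("xyz",s["ee_rot"]).as_matrix()
e=s["eef_pos"]; d=e[:2]-C; a0=np.degrees(np.arctan2(d[1],d[0]))%360; print("now",a0,np.hypot(*d))
for a in np.linspace(a0,float(sys.argv[1]),int(sys.argv[2])+1)[1:]:
    q=np.r_[C+.058*np.array([np.cos(np.radians(a)),np.sin(np.radians(a))]),e[2]]
    print(round(a),(R.T@(q-e)/.025).round(2)[:2])
E
python3 to.py; python3 arc.py 230 12
```

```text
t: 5.9
eef_pos: [0.5042, 0.2111, 0.0665]
ee_rot: [-3.141, -0.0, -2.901]
force: [2.5, -2.6, -1.9]
width: 0.0235
gripper_force: 12.0
5.9 [0.5042 0.2111 0.0665] [-3.141 -0.    -2.901] [ 0.76  0.31 -0.47  0.   -0.79 -2.09] [ 2.5 -2.6 -1.9] 0.023476941225782186 11.999865834368393
now 134.4450818537638 0.0604027419307064
142 [ 0.22 -0.27]
150 [ 0.45 -0.48]
158 [ 0.66 -0.73]
166 [ 0.83 -1.01]
174 [ 0.95 -1.3 ]
182 [ 1.04 -1.61]
190 [ 1.08 -1.93]
198 [ 1.08 -2.25]
206 [ 1.03 -2.57]
214 [ 0.94 -2.88]
222 [ 0.81 -3.18]
230 [ 0.64 -3.45]
```

```bash
python3 -m crank '[[[0.1,-0.1,0,0],[0.2,-0.25,0,0],[0.45,-0.5,0,0],[0.65,-0.75,0,0],[0.8,-1,0,0],[0.95,-1.3,0,0],[1.05,-1.6,0,0],[1.05,-1.6,0,0]]]'
python3 arc.py 230 6;  python3 to.py
```

```text
t: 6.9
eef_pos: [0.4865, 0.1652, 0.0666]
ee_rot: [-3.141, -0.002, -2.901]
force: [-6.9, -0.3, 6.4]
width: 0.0238
gripper_force: 12.0
now 182.62475975825632 0.060103942154172266
191 [-0.04 -0.33]
198 [-0.05 -0.65]
206 [-0.09 -0.97]
214 [-0.18 -1.27]
222 [-0.32 -1.57]
230 [-0.49 -1.84]
6.9 [0.4865 0.1652 0.0666] [-3.141e+00 -2.000e-03 -2.901e+00] [ 0.71  0.26 -0.54 -0.   -0.77 -2.04] [-6.9 -0.3  6.4] 0.023819269916821824 12.00037467700895
```

```bash
python3 -m crank '[[[0,-0.15,0,0],[0,-0.3,0,0],[0,-0.6,0,0],[-0.05,-0.95,0,0],[-0.15,-1.25,0,0],[-0.25,-1.55,0,0],[-0.4,-1.8,0,0],[-0.4,-1.8,0,0]]]'
python3 to.py
python3 - <<'E'
from h import *
im,D=arm.grab_frame("top"); cv2.imwrite("pics/t2.png",cv2.resize(im[80:310,130:400,::-1],None,fx=2.5,fy=2.5))
E
```

```text
t: 7.9
eef_pos: [0.5076, 0.1236, 0.0666]
ee_rot: [-3.141, -0.002, -2.901]
force: [-4.6, -5.1, 5.4]
width: 0.0236
gripper_force: 12.0
7.9 [0.5076 0.1236 0.0666] [-3.141e+00 -2.000e-03 -2.901e+00] [ 0.61  0.28 -0.52  0.   -0.77 -1.95] [-4.6 -5.1  5.4] 0.02355991164151114 12.00021299358923
```

View pics/t2.png

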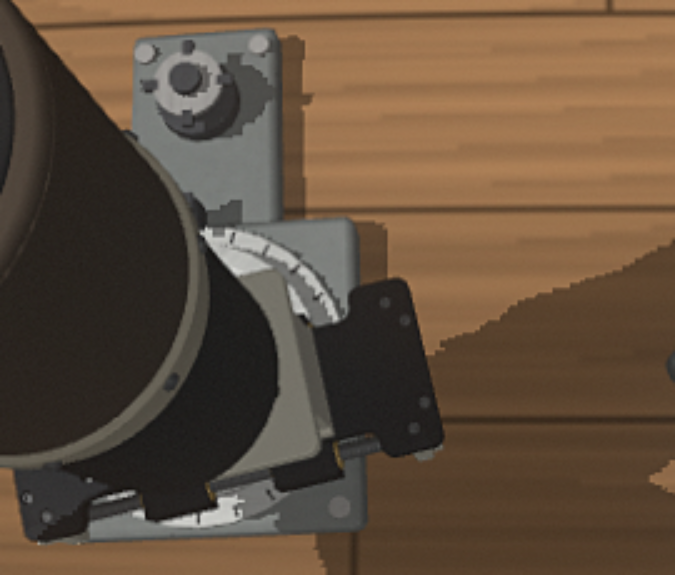

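The arm hides the handle in this view, but the measured grip puts it at about 229°, roughly 46° past the mark. Now I'll wind back clockwise and stop at the mark.

```bash
python3 arc.py 183 6
```

```text
now 228.70833985070564 0.059006013974230984
221 [0.13 0.29]
213 [0.25 0.57]
206 [0.33 0.87]
198 [0.38 1.17]
191 [0.38 1.48]
183 [0.34 1.79]
```

```bash
python3 -m crank '[[[0.1,0.15,0,0],[0.15,0.3,0,0],[0.25,0.55,0,0],[0.35,0.85,0,0],[0.4,1.15,0,0],[0.4,1.45,0,0],[0.4,1.65,0,0],[0.4,1.75,0,0],[0.4,1.75,0,0],[0.4,1.75,0,0]]]'
python3 arc.py 183 1; python3 to.py
```

```text
t: 9.2
eef_pos: [0.4865, 0.1643, 0.0666]
ee_rot: [-3.141, -0.003, -2.901]
force: [-8.6, -0.1, 7.7]
width: 0.0236
gripper_force: 12.0
now 183.52372314475775 0.060098834318496455
183 [-0.09  0.01]
9.2 [0.4865 0.1643 0.0666] [-3.141e+00 -3.000e-03 -2.901e+00] [ 0.71  0.26 -0.54 -0.   -0.77 -2.04] [-8.6 -0.1  7.7] 0.02361807746541497 12.00048394384794
```

```bash
python3 -m crank '[[[0,0,0,0],[0,0,0,0],[0,0,0,0],[0,0,0,0],[0,0,0,0],[0,0,0,0],[0,0,0,0],[0,0,0,0]]]' 0 && python3 -m crank '[[[0,0,0.0,0],[0,0,-1,0],[0,0,-2,0],[0,0,-3,0],[0,0,-4,0],[0,0,-5,0],[-0.5,-2,-5,0],[-0.5,-4,-5,0],[-0.5,-6,-5,0],[-0.5,-8,-5,0],[-0.5,-10,-5,0],[-0.5,-10,-5,0]]]' && python3 -m crank '[[[0,-2,0,0],[0,-4,0,0],[0,-4,0,0],[0,-4,0,0]]]'
sed -i 's/^m=.*/m=np.zeros((480,640),bool);m[85:300,145:275]=True/' loc.py; python3 loc.py
python3 - <<'E'
from h import *
im,D=arm.grab_frame("top"); cv2.imwrite("pics/t3.png",cv2.resize(im[80:310,130:400,::-1],None,fx=2.5,fy=2.5))
E
```

```text
t: 10.2
eef_pos: [0.4885, 0.165, 0.0666]
ee_rot: [3.142, 0.0, -2.901]
force: [0.2, 0.1, -0.9]
width: 0.0872
gripper_force: 0.0
t: 11.7
eef_pos: [0.5603, -0.0776, 0.1911]
ee_rot: [-3.141, -0.001, -2.905]
force: [-0.1, 0.3, -0.3]
width: 0.0878
gripper_force: 0.0
t: 12.2
eef_pos: [0.5838, -0.1714, 0.1913]
ee_rot: [3.141, -0.0, -2.901]
force: [-0.6, 0.3, -0.3]
width: 0.0875
gripper_force: 0.0Traceback (most recent call last):
  File "loc.py", line 5, in <module>
    p=maskpts("top",m,D)
  File "h.py", line 11, in maskpts
    v,u=np.nonzero(m&(D>0)); return world(cam,np.c_[u,v],depth=D[v,u])
                                    ~~~~~^^^^^^^^^^^^^^^^^^^^^^^^^^^^^
  File "h.py", line 5, in world
    s=cv2.undistortPoints(np.array(uv,float).reshape(-1,1,2),K,np.array([c["k1"],0,0,0.]))[:,0]
      ~~~~~~~~~~~~~~~~~~~^^^^^^^^^^^^^^^^^^^^^^^^^^^^^^^^^^^^^^^^^^^^^^^^^^^^^^^^^^^^^^^^^
cv2.error: OpenCV(4.12.0) /io/opencv/modules/calib3d/src/undistort.dispatch.cpp:347: error: (-215:Assertion failed) CV_IS_MAT(_src) && CV_IS_MAT(_dst) && (_src->rows == 1 || _src->cols == 1) && (_dst->rows == 1 || _dst->cols == 1) && _src->cols + _src->rows - 1 == _dst->rows + _dst->cols - 1 && (CV_MAT_TYPE(_src->type) == CV_32FC2 || CV_MAT_TYPE(_src->type) == CV_64FC2) && (CV_MAT_TYPE(_dst->type) == CV_32FC2 || CV_MAT_TYPE(_dst->type) == CV_64FC2) in function 'cvUndistortPointsInternal'
```

View pics/t3.png

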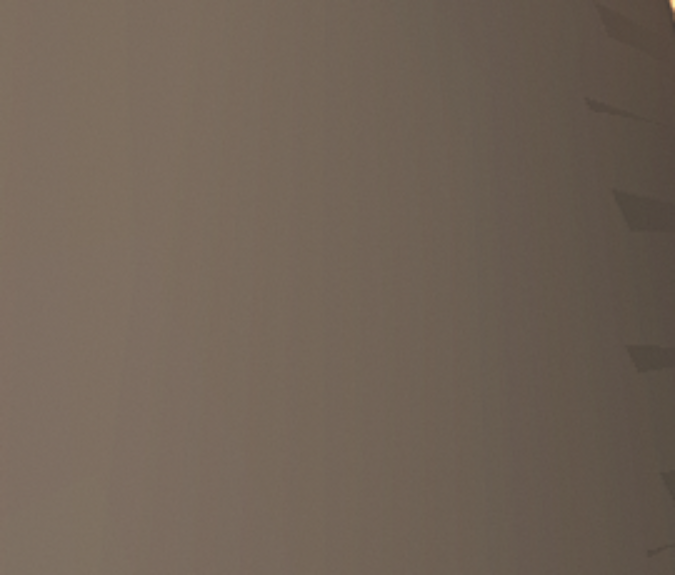

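The arm's elbow covers the top camera, so that picture shows nothing useful. I'll use the scene camera.

```bash
python3 - <<'E'
from h import *
im,D=arm.grab_frame("scene"); cv2.imwrite("pics/s3.png",cv2.resize(im[200:440,190:490,::-1],None,fx=2.4,fy=2.4))
m=np.zeros((480,640),bool);m[240:400,300:480]=True
p=maskpts("scene",m,D); h=p[(p[:,2]>.09)&(p[:,2]<.113)&(np.hypot(p[:,0]-.5465,p[:,1]-.168)<.08)]
print(len(h)); t=h[h[:,2]>.107]
c=(t.min(0)+t.max(0))/2; d=c[:2]-[.5465,.168]; print(c,np.ptp(t,axis=0),np.hypot(*d),np.degrees(np.arctan2(d[1],d[0]))%360)
E
```

```text
224
[0.49392904 0.16622085 0.10904241] [0.01880891 0.01939867 0.00406551] 0.05260105589752896 181.93830778189658
```

View pics/s3.png

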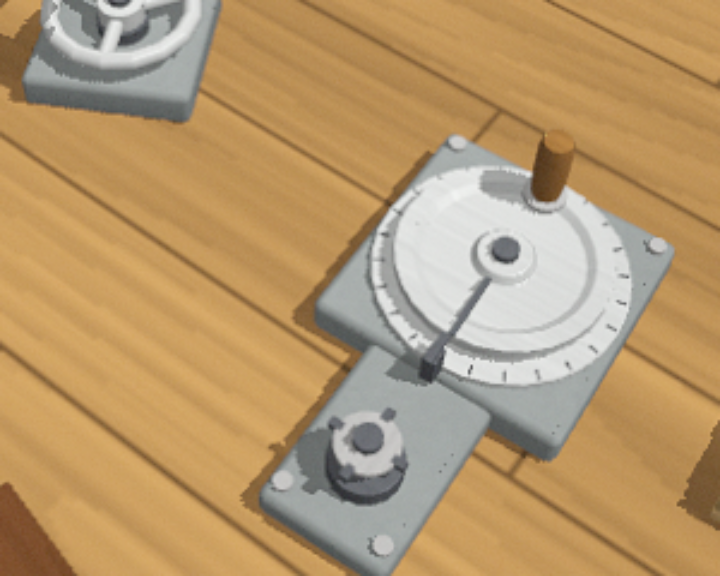

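The pointer runs straight from the hub (505,250) to the post (432,365), so it's on the mark. The handle is free, directly opposite the mark at (553,170), and the arm is clear.

```bash
python3 -c "
from station import arm
print(arm.job_done())"
```

```text
the job is handed in; nothing more can be done
None
```

I wound the wheel about 46° anticlockwise past the mark, brought it clockwise up to the mark and let go of the handle. The last picture shows the pointer on the mark, and the lock wheel was never touched; I handed the job in without seeing a verdict, and the play itself could not be measured directly.

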